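# Widen the jar jig by one hole and load the jar

## Task

The bay of the filling jig on the worktop is too narrow for the small screw jar. Press the jig's sprung thumb button gently, slide the stop outwards and let the button pop up fully into the very next hole; then stand the jar upright on the jig's plate in the bay between the two white fences and let go. Never force the jig, and leave the other loose things where they are.

Things in the scene. Friction and masses are not known exactly. Their poses are not given: they have to be found in the camera images.
- jig: Filling jig, fixed on worktop: metal plate 5 mm thick (jig x -70 to +75, y -135 to +100 mm) with a steel channel along y (44 mm wide, x +23 to +67, y -130 to 0, top 33 mm above the worktop). Origin on the worktop in the plane of the fixed fence's inner face; z up; +y is the way the stop slides out to widen the bay. Bay: over the plate from y = 0 to the stop, x -60 to +20 mm, 22 mm wide at first.
- stop_tube (a joint): Travel of the inner tube with the moving stop along jig +y: 0 = starting hole, 0.06 m = fully out. Locked (1 mm play) while the button is up in a hole. The next hole lies 24 to 30 mm out (the hole strip's position differs each time), the one after it 24 mm further. Sliding takes 3 to 5 N; the tube stays where it is left.
- thumb_button (a joint): How far the thumb button is pressed straight down: 0 = fully up (popped in a hole), 0.008 m = bottomed. It takes 4 N to start, 8 N at the bottom, and is clear of its hole from about 5 mm; between holes it rides about 4.5 mm down under the strip and springs up by itself at a hole if nothing holds it down.
- thumb_pad (a point): Centre of the flat top of the black thumb button, which rides on the tube above the channel: pad 26 mm (jig x) by 36 mm (jig y), top 50 mm above the worktop when up. At its +y end, 18 to 23 mm from this point, a lip stands 8 mm above the pad, to push against. Axes as the jig's.
- fence_face (a point): On the inner face of the fixed white fence (90 mm long along jig x, 6 mm thick, top 32 mm above the worktop), at jig x = -20 mm, at the height of the plate's top. Axes as the jig's.
- stop_face (a point): On the inner face of the moving white stop (90 x 6 mm, top 33 mm above the worktop, parallel to the fixed fence), at jig x = -20 mm, at the height of the plate's top; the bay is between this and fence_face. Axes as the jig's.
- jar_amber: Small round screw jar with a black lid and a brown body, 38 mm diameter, 60 mm tall, about 0.07 kg, standing on the worktop; origin at the centre of its underside, z up.
- wood_stamp: Bystander: turned wooden stamp, 38 mm diameter, 55 mm tall; origin at the centre of its underside. It may stand in either of the two places that it and the jar share.
- nozzle_3: Bystander: steel piping nozzle, a cone 24 mm wide and 34 mm tall; origin at the centre of its underside.
- cream_tub: Bystander: cream-coloured lidded tub, 70 mm diameter, 51 mm tall; origin at the centre of its underside.
Mind the look-alikes: they are no part of the job. What is shaped like the jar_amber but red or yellow is not meant.

How it is judged (in metres and radians):
On the way, in this order (a step that is already met when the one before it is completed fails the run):
1. the thumb button is pressed clear of its starting hole (value of joint thumb_button above 0.004 m and value of joint stop_tube below 0.012 m).
2. the stop is one hole out and the button has popped up, the jar not yet on the jig (value of joint thumb_button below 0.0015 m and value of joint stop_tube between 0.02 and 0.034 m and horizontal distance between jar_amber and fence_face above 0.08 m), for 0.2 s.
At the end, for the whole second after the job is handed in: The button is up (pressed less than 1.5 mm) in the next hole (stop 20 to 34 mm out), and the jar stands upright (within 0.1 rad) and at rest on the jig's plate between the fence and the stop, its centre between jig x = -62 and +10 mm (value of joint thumb_button below 0.0015 m and value of joint stop_tube between 0.02 and 0.034 m and x of jar_amber in the frame of jig between -0.062 and 0.01 m and y of jar_amber in the frame of fence_face above 0.016 m and y of jar_amber in the frame of stop_face below -0.016 m and z of jar_amber in the frame of jig between 0.002 and 0.009 m and angle between jar_amber's own z axis and vertical below 0.1 rad and linear speed of jar_amber below 0.02 m/s); the robot touches nothing.
It fails at once if the robot pushes on the jig or its moving parts with more than 20 N (contact force between any of the fingers, the arm and jig above 20 N).
It fails at once if a bystander (stamp, nozzle or tub) is moved by more than 20 mm (distance of any of wood_stamp, nozzle_3, cream_tub from where it was at the start of the episode above 0.02 m).
It fails at once if the jar is knocked over (angle between jar_amber's own z axis and vertical above 0.8 rad).
It also fails if it takes over 54 s, if anything falls off the work surface, if the arm or the gripper's body presses on something with over 40 N, if the wrist force passes 120 N, or if a joint passes its speed limit or range.

## Robot

A 7-joint arm with a two-finger parallel gripper is mounted at the origin on a cart in front of the work surface, level with it; the furniture and walls round the work are solid. World frame = base frame: x ahead of the robot, y to its left, z up, the work surface at z = 0. Lengths are in m, angles in degrees, forces in N, time in s.
With the tool pointing down it reaches from about 0.425 to 0.875 m from the base axis. Payload 4.7 kg.
Tool frame: the origin (TCP) lies at the very end of the fingers, on their centre line; the grasp point (between the pads) lies env.grip_point_offset behind it (env.grip_point_offset is the distance from the TCP to the grasp point, in m); z points along the fingers, y is the direction in which the jaws open and shut (so a half turn about z gives the same grasp; the last joint's range is limited). The gripper opens to 87 mm and grips with 3 to 60 N. Pads are 19 mm wide; open, the fingers measure 117 mm over their backs; the gripper's body (75 mm by 190 mm) begins 51 mm behind the grasp point.
Start: joints at [-69.15, 18.392, -4.016, 83.108, 1.295, 78.541, -3.26], TCP at [0.223, 0.611, 0.223] pointing down, gripper open.
Joint ranges: [-163.93, 163.93], [-17.29, 119.83], [-79.2, 71.16], [3.27, 140.29], [-89.18, 269.18], [5.43, 117.66], [-154.24, 154.24]. Speed limits (degrees/s): [147.25, 147.25, 180, 180, 180, 180, 180].

## Interface

Orientations are given as [roll, pitch, yaw] about the fixed x, y, z axes, in that order (R = Rz(yaw) Ry(pitch) Rx(roll)).
In Python, from cell import env gives the robot as it stands.
- The arm moves only by the tool send_rows, never from a script. Its argument "plan" is a list of rows, each a list of 7 numbers: the finger opening in mm, from 0 to 87, then the shift along the tool's x, y, z in mm, then the turn, a rotation vector about the tool's x, y, z in rad. A call has 1 to 12 rows; each row shifts and turns the commanded pose from where the row before left it, along the tool's axes as they then stand; what a row does not reach is not made up. A row lasts 1/10 s, in which the tool goes at most 50 mm and 8.59 degrees, less where a joint would pass 70% of its speed; a pose out of reach is approached as far as the arm can. A call is refused whole if a number of a shift passes 50 or a number of a turn 0.15, either way. A call with a gripper value outside its range is refused whole. The fingers move at their own pace and stop on an object; "grip_force" is the grip in N (left out, the last holds). Time passes only in rows, so rows that do not move let the fingers close. It gives the time, the measured TCP pose, the force and the opening at its end, in the units of the state.
- env.get_obs(): the state, without advancing time (a new reading comes with each control period).
- env.read_camera(name): name is "side" or "top"; returns the picture (384x512x3 uint8, red, green, blue); there is no depth.
- env.get_calibration(name): a dict with "fx", "fy", "cx", "cy" (pixels), "extrinsics" (4x4, takes a point from camera to world coordinates). Camera axes: x right, y down, z forward; pixel columns grow to the right and rows downward; lengths in m; the calibration is good to about 2 mm. A picture is of the moment at which its call begins. get_calibration takes no time and is no camera call.
- env.sign_off(): hands the job in, once; it reports no verdict.
Trained networks look in the newest picture that a camera, given by its name, has taken for a name from the list of things; names that differ only in an ending like _2 or _b are one class to them, and where a whole thing is asked for, a point or a joint stands for the part that bears it (a point fixed in the world has none). Each returns a list of dicts, best first, with "confidence" (0 to 1); they miss things now and then, are a little off and sometimes report something else, mostly with a low value. They report only what shows in the picture. A call takes as long as a camera call. They do not tell look-alikes from the thing itself.
- env.regions_of(camera, query): "region" (384x512 bool, what is visible of it) and "rect" ([left, top, right, bottom] in pixels, round what is visible of it).
The state is a dict: "time_s": time; "qpos": joint angles; "joint_velocities": joint speeds; "effort": joint torques, N m; "tool_pos": TCP position; "tool_rot": TCP orientation; "force": force on the tool from outside, world axes, zero at the start; "wrist_torque": the same for the moment, N m; "grip_width": finger opening in m.
Only numpy, scipy, OpenCV 4.12 (cv2) and the standard library are available. Lean on these libraries where they do the work, as an engineer would, in place of code of your own. Each camera call takes 0.05 s, during which the arm holds its last target. There are 200 camera calls.

## Working session

There is one attempt and no reset: what is moved stays moved. The work goes in short steps, Python scripts to look and compute and a tool call to move; the robot and the scene stay as the last step left them, time stands still between calls to the robot, and variables do not carry over. Pictures are saved under pics/ and viewed, about 8 in all and at most 12, crops included, and the job is handed in when it is done.

Besides the shell and the picture viewer there is one more tool, called after "Call:" as name([rows], argument=value, ...), one row to a line, values as JSON. send_rows: Moves the arm, as the interface text tells. Its arguments: {"type":"object","properties":{"plan":{"type":"array"},"grip_force":{"type":"number"}},"required":["plan"]}

```bash
mkdir -p pics; ls; cat > h.py <<'E'
import numpy as np, cv2
from cell import env
def snap(n,f):
    im=env.read_camera(n); cv2.imwrite(f,cv2.cvtColor(im,cv2.COLOR_RGB2BGR)); return im
def ray(n,u,v,z):
    c=env.get_calibration(n);E=np.array(c["extrinsics"])
    d=E[:3,:3]@np.array([(u-c["cx"])/c["fx"],(v-c["cy"])/c["fy"],1]);o=E[:3,3]
    return o+d*(z-o[2])/d[2]
def proj(n,p):
    c=env.get_calibration(n);E=np.array(c["extrinsics"])
    q=E[:3,:3].T@(np.array(p)-E[:3,3]); return np.array([c["fx"]*q[0]/q[2]+c["cx"],c["fy"]*q[1]/q[2]+c["cy"]])
E
python3 - <<'E'
from h import *
a=snap("top","pics/top1.png");b=snap("side","pics/side1.png")
print(env.grip_point_offset, env.get_obs())
for n in("top","side"):
    c=env.get_calibration(n);print(n,c)
    for q in("jig","thumb_pad","fence_face","stop_face","jar_amber","wood_stamp","nozzle_3","cream_tub"):
        try:
            for r in env.regions_of(n,q)[:3]: 
                ys,xs=np.nonzero(r["region"]);print(n,q,round(r["confidence"],2),r["rect"],xs.mean().round(1),ys.mean().round(1),len(xs))
        except Exception as e: print(q,e)
E
```

```text
pics
0.0187 {'time_s': 0.1, 'qpos': array([-69.15084971,  18.43645504,  -4.01601691,  83.16633886,
         1.29467454,  78.54115061,  -3.261409  ]), 'joint_velocities': array([ 0.02218369, -0.11636565,  0.07922929, -0.17346555, -0.05893936,
        0.03888299,  0.0497165 ]), 'effort': array([ 2.61859223e-04, -4.92570412e+01, -4.05372335e-01, -3.13399279e+01,
       -6.40745298e-02,  3.94979480e-02,  8.16805209e-05]), 'tool_pos': array([0.22262613, 0.61016945, 0.22156612]), 'tool_rot': array([-1.79901270e+02,  4.90323658e-03,  1.59959400e+02]), 'force': array([ 0.54054555,  1.02126706, -0.04033657]), 'wrist_torque': array([ 0.00655293, -0.0206224 , -0.01101497]), 'grip_width': 0.08684426105418179}
top {'fx': 440.035063922362, 'fy': 440.035063922362, 'cx': 250.47771472665926, 'cy': 194.78943846223066, 'extrinsics': array([[-1.17162211e-01, -9.72957014e-01,  1.99066987e-01,
         4.07567480e-01],
       [-9.93112698e-01,  1.14697648e-01, -2.39085294e-02,
         1.52011282e-01],
       [ 4.29456264e-04, -2.00497129e-01, -9.79694196e-01,
         1.19636909e+00],
       [ 0.00000000
[... 1327 characters left out ...]
ad 0.47 [230.8, 140.6, 235.4, 148.1] 234.1 144.3 63
side thumb_pad 0.42 [242.4, 212.0, 252.5, 226.0] 247.5 219.2 161
side fence_face 0.6 [203.5, 187.4, 256.8, 243.2] 232.1 215.1 3260
side stop_face 0.81 [208.2, 191.4, 249.9, 225.9] 237.5 204.6 535
side jar_amber 0.77 [212.5, 155.2, 226.3, 172.0] 218.6 162.2 232
side jar_amber 0.71 [182.8, 142.5, 197.7, 161.2] 191.0 152.3 252
side jar_amber 0.46 [171.4, 129.2, 183.7, 154.0] 176.3 139.2 259
side wood_stamp 0.45 [208.9, 285.8, 223.3, 300.0] 216.5 293.5 172
side nozzle_3 0.61 [231.5, 138.4, 237.4, 145.9] 234.0 144.2 63
side nozzle_3 0.38 [210.1, 283.6, 223.4, 300.6] 216.1 293.6 168
side cream_tub 0.76 [312.4, 194.9, 337.5, 228.8] 325.0 212.2 600
```

```bash
python3 - <<'E'
import cv2
a=cv2.imread("pics/top1.png")[100:300,110:380]; b=cv2.imread("pics/side1.png")[120:310,150:350]
cv2.imwrite("pics/c1.png",cv2.resize(a,None,fx=2.96,fy=2.96,interpolation=cv2.INTER_CUBIC))
cv2.imwrite("pics/c2.png",cv2.resize(b,None,fx=3.1,fy=3.1,interpolation=cv2.INTER_CUBIC))
E
```

```text
(no output)
```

View pics/c1.png

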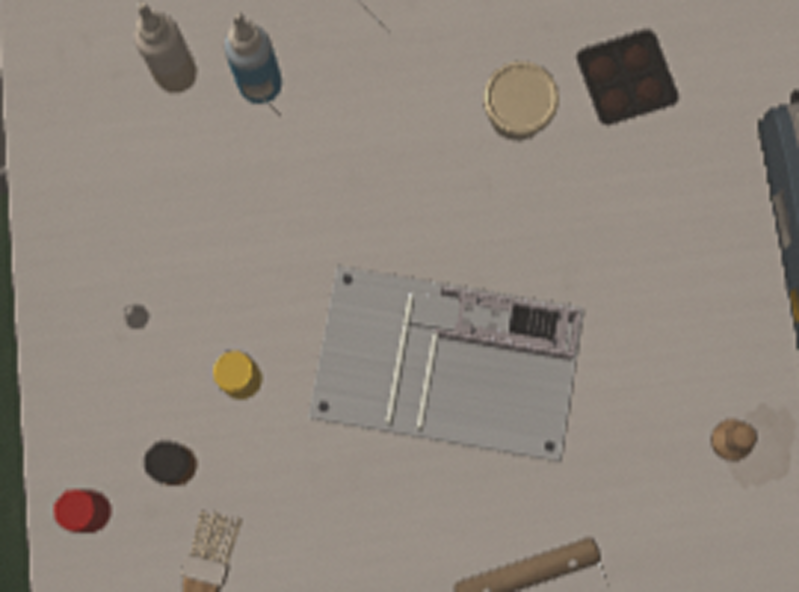

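View pics/c2.png

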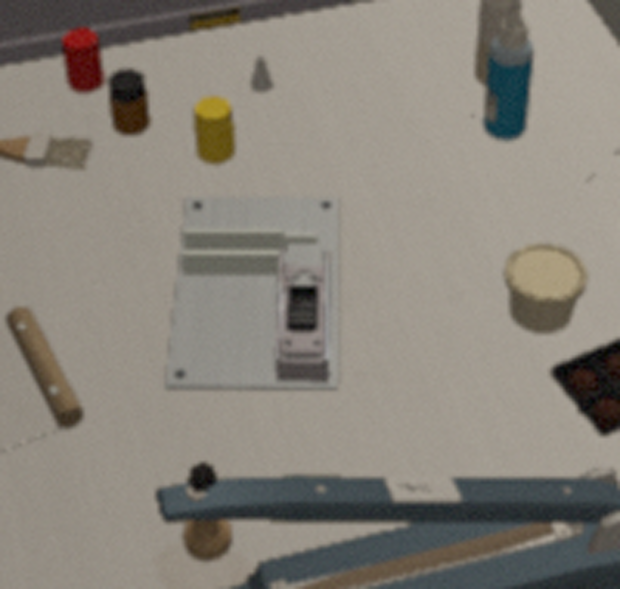

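Top view: the jig's channel and black button face image up (world +x), and its fences run vertically at crop x≈400 and 428. The yellow and red decoys are at (235,372) and (80,510). The black-lidded jar is at (168,462), with the stamp at right (735,438). The side view confirms that the brown jar is the middle one. Next I'll work out the positions.

```bash
cat >> h.py <<'E'
def fit2(P,Q): # jig pts P -> world Q (rigid 2d)
    P=np.array(P);Q=np.array(Q);p=P-P.mean(0);q=Q-Q.mean(0)
    t=np.arctan2((p[:,0]*q[:,1]-p[:,1]*q[:,0]).sum(),(p*q).sum());R=np.array([[np.cos(t),-np.sin(t)],[np.sin(t),np.cos(t)]])
    o=Q.mean(0)-R@P.mean(0);return t,o,R,Q-(P@R.T+o)
E
python3 - <<'E'
from h import *
P=[[.075,.1],[.075,-.135],[-.07,-.135],[-.07,.1]]
Qt=[ray("top",x/2.96+110,y/2.96+100,.005)[:2] for x,y in[(340,265),(584,309),(562,460),(312,418)]]
Qs=[ray("side",x/3.1+150,y/3.1+120,.005)[:2] for x,y in[(340,198),(340,386),(166,387),(184,198)]]
for Q in(Qt,Qs,(np.array(Qt)+np.array(Qs))/2):
    t,o,R,r=fit2(P,Q);print(np.degrees(t),o,(r*1000).round(1).tolist())
J=lambda n,u,v,z:((R.T@(ray(n,u,v,z)[:2]-o))*1000).round(1)
print("pad top",J("top",535/2.96+110,322/2.96+100,.05),"side",J("side",302/3.1+150,307/3.1+120,.05))
print("pad world",o+R@[.045,-.07])
for x,y in[(410,295),(390,422),(436,335),(421,428)]: print("fence",J("top",x/2.96+110,y/2.96+100,.032))
for n,u,v,z in[("top",168/2.96+110,460/2.96+100,.06),("side",127/3.1+150,80/3.1+120,.06)]: print("jar",ray(n,u,v,z))
for nm,u,v,z in[("yellow",235,371,.06),("red",80,510,.06),("nozzle",136,315,.02),("tub",521,98,.051),("stamp",735,438,.05)]: print(nm,ray("top",u/2.96+110,v/2.96+100,z))
for p in[(0,0,0),(.2,.6,.2),(.4,-.3,0)]:print(p,proj("top",p),proj("side",p))
cv2.imwrite("pics/f.png",np.vstack([cv2.resize(cv2.imread(f"pics/{n}1.png"),(400,300)) for n in("top","side")]))
E
```

```text
-16.578003505513447 [0.57251641 0.11880076] [[-0.2, -1.6], [-1.3, 2.8], [2.0, 1.2], [-0.5, -2.4]]
-16.188185785544498 [0.57213403 0.11717586] [[0.5, -2.4], [0.5, 2.4], [0.5, 1.2], [-1.4, -1.2]]
-16.382486666874346 [0.57232505 0.11798844] [[0.1, -2.0], [-0.4, 2.6], [1.2, 1.2], [-0.9, -1.8]]
pad top [ 44.3 -86.2] side [ 43.7 -85.7]
pad world [0.59575468 0.03813825]
fence [53.2 28.6]
fence [-63.6  26.7]
fence [20.9 -0.8]
fence [-64.2  -1.4]
jar [0.50607913 0.35600459 0.06      ]
jar [0.50499765 0.35376043 0.06      ]
yellow [0.57657653 0.29143769 0.06      ]
red [0.47238    0.43449204 0.06      ]
nozzle [0.6446395  0.38185627 0.02      ]
tub [0.79995351 0.00734484 0.051     ]
stamp [ 0.46782212 -0.1373886   0.05      ]
(0, 0, 0) [330.15767729 443.62749169] [ 13.6872673  290.41105756]
(0.2, 0.6, 0.2) [ 50.00286816 410.54684353] [73.95010154 79.77590594]
(0.4, -0.3, 0) [417.82064961 267.56644133] [202.00494809 360.74617984]
```

View pics/f.png

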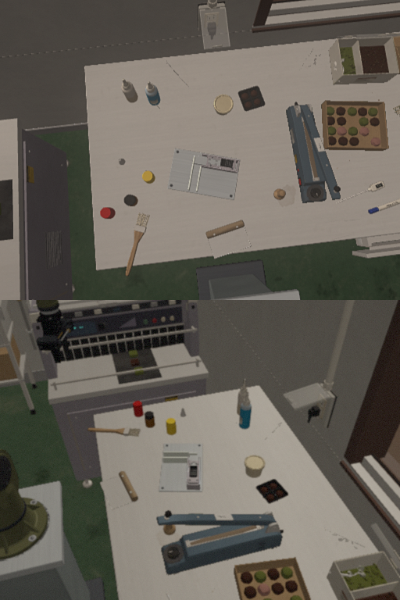

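```bash
python3 - <<'E'
import cv2,numpy as np
a=cv2.imread("pics/top1.png")[196:226,262:312]; b=cv2.imread("pics/side1.png")[190:248,230:265]
a=cv2.resize(a,None,fx=10,fy=10,interpolation=cv2.INTER_CUBIC);b=cv2.resize(b,None,fx=8,fy=8,interpolation=cv2.INTER_CUBIC)
c=np.zeros((470,790,3),np.uint8);c[:300,:500]=a;c[:464,505:785]=b
cv2.imwrite("pics/c3.png",np.clip(c.astype(float)*1.5,0,255).astype(np.uint8))
E
```

```text
(no output)
```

View pics/c3.png

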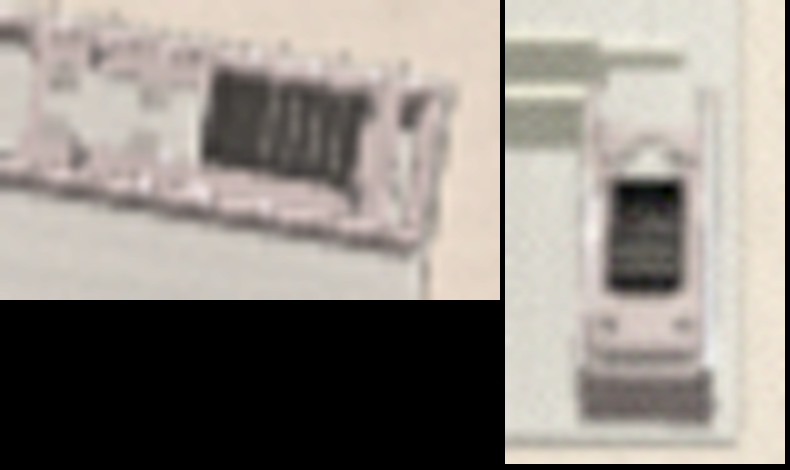

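```bash
python3 - <<'E'
from h import *
t=np.radians(-16.38);R=np.array([[np.cos(t),-np.sin(t)],[np.sin(t),np.cos(t)]]);o=np.array([.5723,.1180])
J=lambda p:((R.T@(p[:2]-o))*1000).round(1)
T=lambda x,y,z:J(ray("top",x/10+262-.45,y/10+196-.45,z))
S=lambda x,y,z:J(ray("side",(x-505)/8+230-.45,y/8+190-.45,z))
print("top right edge z50",T(362,150,.05),"left z58",T(208,116,.058),"left z50",T(208,116,.05),T(208,116,.036))
print("top up/down edges",T(290,82,.05),T(283,172,.05))
print("side lip top z58",S(645,180,.058),"bottom z50",S(645,291,.05),"z36",S(645,291,.036), "LR",S(608,240,.05),S(684,240,.05))
print("channel -y end", T(440,90,.033),T(418,250,.033),S(645,367,.033),S(580,300,.033),S(706,300,.033))
E
```

```text
top right edge z50 [  42.8 -105.1] left z58 [ 43.5 -63.3] left z50 [ 45.  -63.6] [ 47.6 -64.3]
top up/down edges [ 57.7 -83.7] [ 33.5 -85.4]
side lip top z58 [ 42.6 -68.4] bottom z50 [  43.1 -109.8] z36 [ 42.7 -97. ] LR [ 30.8 -87.6] [ 55.4 -87.6]
channel -y end [  65.6 -124.7] [  21.7 -125.2] [  43.1 -126.9] [ 21.6 -98.2] [ 62.4 -98.1]
```

Call:
send_rows([
  [0,0,0,0,0,0,0.15],
  [0,0,0,0,0,0,0.15],
  [0,0,0,0,0,0,0.15],
  [0,0,0,0,0,0,0.15],
  [0,0,0,0,0,0,0.15],
  [0,0,0,0,0,0,0.15],
  [0,0,0,0,0,0,0.15],
  [0,0,0,0,0,0,0.15],
  [0,0,0,0,0,0,0.15],
  [0,0,0,0,0,0,0.15],
  [0,0,0,0,0,0,0.007],
  [0,0,0,0,0,0,0],
], grip_force=10)

```text
time_s: 2.1
tool_pos: [0.2227, 0.6107, 0.2226]
tool_rot: [180.0, -0.0, 73.8]
force: [-0.4, -0.0, 0.8]
grip_width: 0.0025
```

```bash
cat >> h.py <<'E'
t=np.radians(-16.38);R=np.array([[np.cos(t),-np.sin(t)],[np.sin(t),np.cos(t)]]);o=np.array([.5723,.1180])
def J(p): return ((R.T@(np.array(p)[:2]-o))*1000).round(1)
def W(x,y): return o+R@[x/1000,y/1000]
from scipy.spatial.transform import Rotation as Ro
def delta(x,y,z):
    "shift in tool axes mm to a world xyz (m)"
    s=env.get_obs();M=Ro.from_euler("xyz",s["tool_rot"],degrees=True)
    return (M.inv().apply(np.array([x,y,z])-s["tool_pos"])*1000).round(1)
def st():
    s=env.get_obs();print(s["time_s"].__round__(2),"jig",J(s["tool_pos"]),"z",(s["tool_pos"][2]*1000).round(1),s["tool_rot"].round(2),"F jig",(R.T@s["force"][:2]).round(1),s["force"][2].round(1),s["grip_width"].round(4))
E
python3 - <<'E'
from h import *
st();print(W(44,-88),delta(*W(44,-88),.1))
E
```

```text
Traceback (most recent call last):
  File "h.py", line 25, in st
    s=env.get_obs();print(s["time_s"].__round__(2),"jig",J(s["tool_pos"]),"z",(s["tool_pos"][2]*1000).round(1),s["tool_rot"].round(2),"F jig",(R.T@s["force"][:2]).round(1),s["force"][2].round(1),s["grip_width"].round(4))
                                                                                                                                                                                                   ^^^^^^^^^^^^^^^^^^^^^
AttributeError: 'float' object has no attribute 'round'
```

```bash
sed -i 's/s\["force"\]\[2\].round(1),s\["grip_width"\].round(4)/round(float(s["force"][2]),1),round(s["grip_width"],4)/; s/(s\["tool_pos"\]\[2\]\*1000).round(1)/round(float(s["tool_pos"][2]*1000),1)/' h.py
python3 - <<'E'
from h import *
st();print(W(44,-88),delta(*W(44,-88),.1))
E
```

```text
2.1 jig [-474.4  374.1] z 222.6 [180.    -0.    73.81] F jig [-0.4 -0.2] 0.8 0.0025
[0.58969757 0.02116341] [-463.8  516.8  122.6]
```

Call:
send_rows([
  [0,-31,34.5,0,0,0,0],
  [0,-31,34.5,0,0,0,0],
  [0,-31,34.5,0,0,0,0],
  [0,-31,34.5,0,0,0,0],
  [0,-31,34.5,0,0,0,0],
  [0,-31,34.5,0,0,0,0],
  [0,-31,34.5,0,0,0,0],
  [0,-31,34.5,0,0,0,0],
  [0,-31,34.5,0,0,0,0],
  [0,-31,34.5,0,0,0,0],
  [0,-31,34.5,0,0,0,0],
  [0,-31,34.5,0,0,0,0],
])

```text
time_s: 3.3
tool_pos: [0.5158, 0.1353, 0.223]
tool_rot: [180.0, -0.1, 73.8]
force: [1.1, 0.5, 0.0]
grip_width: 0.0006
```

Call:
send_rows([
  [0,-31,34.5,20,0,0,0],
  [0,-31,34.5,20,0,0,0],
  [0,-31,34.5,20,0,0,0],
  [0,0,0,30,0,0,0],
  [0,0,0,30,0,0,0],
  [0,0,0,0,0,0,0],
  [0,0,0,0,0,0,0],
])

```text
time_s: 4.0
tool_pos: [0.5873, 0.0199, 0.1035]
tool_rot: [-180.0, 0.0, 73.7]
force: [0.9, -0.0, 1.1]
grip_width: 0.0006
```

```bash
python3 - <<'E'
from h import *
st();print(W(44,-88),delta(*W(44,-88),.056))
E
```

```text
4.0 jig [ 42.1 -89.8] z 103.5 [-1.7998e+02  1.0000e-02  7.3720e+01] F jig [0.9 0.2] 1.1 0.0006
[0.58969757 0.02116341] [ 1.9  2.  47.5]
```

Call:
send_rows([
  [0,1,2,15,0,0,0],
  [0,0,0,15,0,0,0],
  [0,0,0,10,0,0,0],
  [0,0,0,3,0,0,0],
  [0,0,0,0,0,0,0],
])

```text
time_s: 4.5
tool_pos: [0.589, 0.0202, 0.0595]
tool_rot: [-179.9, 0.0, 73.6]
force: [-0.8, -0.4, 0.2]
grip_width: 0.0005
```

```bash
python3 - <<'E'
from h import *
st()
a=snap("top","pics/t2.png")[176:236,252:322]; b=snap("side","pics/s2.png")[180:250,215:280]
a=cv2.resize(a[...,::-1],None,fx=5.5,fy=5.5,interpolation=cv2.INTER_CUBIC);b=cv2.resize(b[...,::-1],None,fx=6,fy=6,interpolation=cv2.INTER_CUBIC)
c=np.zeros((430,785,3),np.uint8);c[:a.shape[0],:a.shape[1]]=a;c[:420,390:780]=b
cv2.imwrite("pics/c4.png",np.clip(c*1.4,0,255).astype(np.uint8))
E
```

```text
4.5 jig [ 43.7 -89.2] z 59.5 [-1.7994e+02  4.0000e-02  7.3620e+01] F jig [-0.7 -0.6] 0.2 0.0005
```

View pics/c4.png

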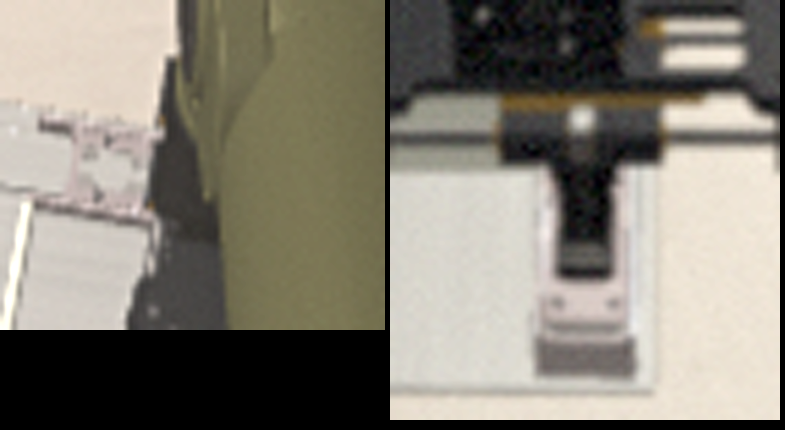

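The side view shows the closed fingers centred over the pad at about (585,215). The arm hides the top view. Pressing in small steps.

Call:
send_rows([
  [0,0,0,4,0,0,0],
  [0,0,0,3,0,0,0],
  [0,0,0,2,0,0,0],
  [0,0,0,1,0,0,0],
  [0,0,0,0,0,0,0],
  [0,0,0,0,0,0,0],
])

```text
time_s: 5.2
tool_pos: [0.5895, 0.0202, 0.0505]
tool_rot: [-180.0, -0.0, 73.6]
force: [-1.6, -0.1, 2.9]
grip_width: 0.0003
```

```bash
python3 -c "
from h import *
st()"
```

```text
5.2 jig [ 44.1 -89. ] z 50.5 [-1.7998e+02 -1.0000e-02  7.3610e+01] F jig [-1.5 -0.5] 2.9 0.0003
```

Call:
send_rows([
  [0,0,0,1,0,0,0],
  [0,0,0,1,0,0,0],
  [0,0,0,1,0,0,0],
  [0,0,0,1,0,0,0],
  [0,0,0,0,0,0,0],
  [0,0,0,0,0,0,0],
])

```text
time_s: 5.8
tool_pos: [0.5895, 0.0201, 0.0463]
tool_rot: [-180.0, -0.0, 73.6]
force: [-2.7, 0.1, 6.0]
grip_width: 0.0004
```

Call:
send_rows([
  [0,0,0,1,0,0,0],
  [0,0,0,0.5,0,0,0],
  [0,0,0,0,0,0,0],
  [0,0,0,0,0,0,0],
])

```text
time_s: 6.2
tool_pos: [0.5895, 0.0202, 0.0449]
tool_rot: [-180.0, -0.0, 73.6]
force: [-1.9, 0.5, 5.2]
grip_width: 0.0008
```

Call:
send_rows([
  [0,0,0,1,0,0,0],
  [0,0,0,0,0,0,0],
  [0,1.5,0,0,0,0,0],
  [0,1.5,0,0,0,0,0],
  [0,1.5,0,0,0,0,0],
  [0,1.5,0,0,0,0,0],
  [0,0,0,0,0,0,0],
])

```text
time_s: 6.9
tool_pos: [0.5911, 0.0256, 0.044]
tool_rot: [-180.0, 0.0, 73.6]
force: [-4.9, -0.5, 6.3]
grip_width: 0.0006
```

```bash
python3 -c "
from h import *
st()"
```

```text
6.9 jig [ 44.1 -83.3] z 44.0 [-1.7998e+02  2.0000e-02  7.3610e+01] F jig [-4.6 -1.9] 6.3 0.0006
```

Call:
send_rows([
  [0,1,-0.5,0,0,0,0],
  [0,1,0,0,0,0,0],
  [0,1,0,0,0,0,0],
  [0,1,0,0,0,0,0],
  [0,0,0,0,0,0,0],
])

```text
time_s: 7.4
tool_pos: [0.5922, 0.0293, 0.0442]
tool_rot: [180.0, 0.0, 73.6]
force: [-3.3, -0.9, 7.2]
grip_width: 0.001
```

```bash
python3 -c "
from h import *
st()
b=snap('side','pics/s3.png')[180:250,215:280]
cv2.imwrite('pics/c5.png',np.clip(cv2.resize(b[...,::-1],None,fx=8,fy=8,interpolation=cv2.INTER_CUBIC)*1.4,0,255).astype(np.uint8))"
```

```text
7.4 jig [ 44.1 -79.5] z 44.2 [1.7996e+02 1.0000e-02 7.3600e+01] F jig [-2.9 -1.8] 7.2 0.001
```

View pics/c5.png

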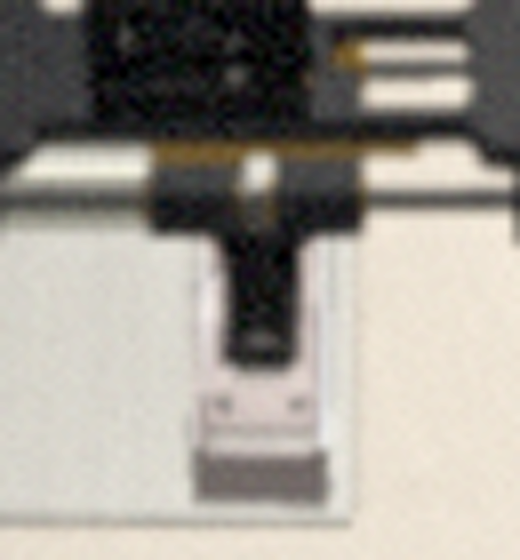

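Call:
send_rows([
  [0,1,0,0,0,0,0],
  [0,1,0,0,0,0,0],
  [0,0,0,0,0,0,0],
])

```text
time_s: 7.75
tool_pos: [0.5928, 0.0312, 0.0442]
tool_rot: [180.0, 0.0, 73.6]
force: [-2.8, -0.9, 6.9]
grip_width: 0.0002
```

Call:
send_rows([
  [0,1,0,0,0,0,0],
  [0,1,0,0,0,0,0],
  [0,0,0,0,0,0,0],
])

```text
time_s: 8.05
tool_pos: [0.5934, 0.0331, 0.0442]
tool_rot: [180.0, 0.0, 73.6]
force: [-2.5, -0.4, 7.3]
grip_width: 0.0007
```

```bash
python3 -c "
from h import *
st()"
```

```text
8.05 jig [ 44.2 -75.5] z 44.2 [1.7996e+02 1.0000e-02 7.3600e+01] F jig [-2.3 -1.1] 7.3 0.0007
```

```bash
python3 - <<'E'
from h import *
st()
a=snap("top","pics/t4.png");b=snap("side","pics/s4.png")
a0=cv2.imread("pics/top1.png")[185:260,210:312];a=a[185:260,210:312][...,::-1]
c=np.vstack([cv2.resize(x,None,fx=4,fy=4,interpolation=cv2.INTER_CUBIC) for x in(a0,a)])
s=np.vstack([cv2.resize(x[178:250,195:262],None,fx=4.1,fy=4.1,interpolation=cv2.INTER_CUBIC) for x in(cv2.imread("pics/side1.png"),b[...,::-1])])[:600]
h=np.zeros((600,700,3),np.uint8);h[:c.shape[0],:c.shape[1]]=c;h[:s.shape[0],410:410+s.shape[1]]=s
cv2.imwrite("pics/c6.png",h)
E
```

```text
8.05 jig [ 44.2 -75.5] z 44.2 [1.7996e+02 1.0000e-02 7.3600e+01] F jig [-2.3 -1.1] 7.3 0.0007
```

View pics/c6.png

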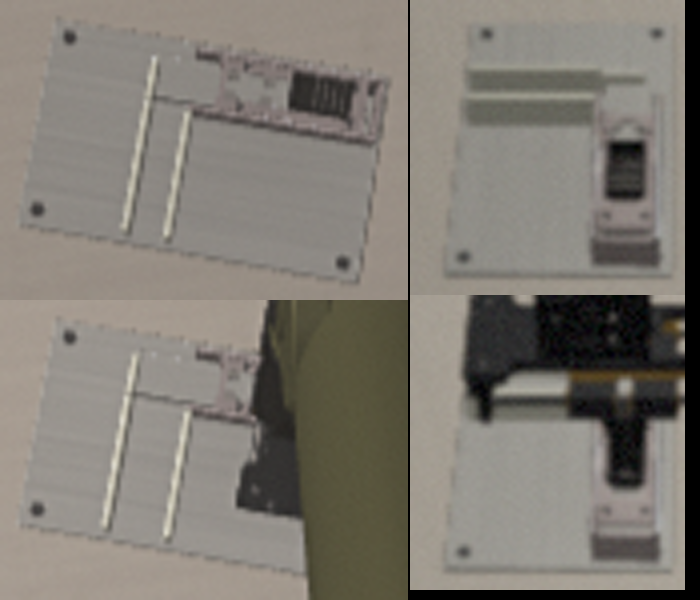

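The stop has followed the finger by friction, about 12–13 mm so far. The top view gap grew from 35 to 53 crop px. I'll now lift to just above the pad's rest height so the button can spring up, and push on the lip instead.

Call:
send_rows([
  [0,0,0,-3,0,0,0],
  [0,0,0,-3,0,0,0],
  [0,0,0,-0.7,0,0,0],
  [0,0,0,0,0,0,0],
  [0,0,0,0,0,0,0],
])

```text
time_s: 8.65
tool_pos: [0.5929, 0.0338, 0.0501]
tool_rot: [-180.0, 0.0, 73.6]
force: [-0.8, -0.5, 0.3]
grip_width: 0.0004
```

```bash
cat >> h.py <<'E'
def stop(n=None):
    "gap between white fences along jig y (mm) at several jig x, from top picture"
    g=cv2.cvtColor(env.read_camera("top"),cv2.COLOR_RGB2GRAY).astype(np.float32);out=[]
    ys=np.arange(-20,70,.25);acc=0
    for x in np.arange(-58,15,1.5):
        uv=np.array([proj("top",[*W(x,y),.0325]) for y in ys],np.float32)
        acc=acc+cv2.remap(g,uv[:,:1].copy(),uv[:,1:].copy(),cv2.INTER_LINEAR)[:,0]
    acc/=acc.max();b=np.median(acc);w=np.clip(acc-b-.3*(1-b),0,None)
    def cen(lo,hi):
        m=(ys>=lo)&(ys<=hi);k=ys[m][w[m].argmax()];m=abs(ys-k)<6;return (w*ys)[m].sum()/w[m].sum()
    f=cen(-12,10);s=cen(15,65);print("fence",f.round(1),"stop",s.round(1),"tube",round(s-f-28,1));return s-f-28
E
python3 -c "
from h import *
st();stop()"
```

```text
8.65 jig [ 43.5 -75. ] z 50.1 [-179.99    0.     73.62] F jig [-0.6 -0.8] 0.3 0.0004Traceback (most recent call last):
  File "<string>", line 3, in <module>
    st();stop()
         ~~~~^^
  File "h.py", line 31, in stop
    uv=np.array([proj("top",[*W(x,y),.0325]) for y in ys],np.float32)
                 ~~~~^^^^^^^^^^^^^^^^^^^^^^^
  File "h.py", line 10, in proj
    c=env.get_calibration(n);E=np.array(c["extrinsics"])
ValueError: time passes only in moves, steps and waits
```

```bash
sed -i 's/env.get_calibration(n)/cal(n)/; 2a import functools\ncal=functools.cache(lambda n: env.get_calibration(n))' h.py
python3 -c "
from h import *
st();stop()"
```

```text
8.7 jig [ 43.5 -75. ] z 50.1 [-1.7999e+02  1.0000e-02  7.3620e+01] F jig [ 0.3 -0. ] -0.2 0.0006
fence 2.4 stop 43.9 tube 13.5
```

Call:
send_rows([
  [0,2,0,-0.8,0,0,0],
  [0,2,0,0,0,0,0],
  [0,2,0,0,0,0,0],
  [0,1,0,0,0,0,0],
  [0,0,0,0,0,0,0],
])

```text
time_s: 9.25
tool_pos: [0.5951, 0.0408, 0.0512]
tool_rot: [180.0, -0.0, 73.6]
force: [-0.1, -0.3, 0.3]
grip_width: 0.0002
```

Call:
send_rows([
  [0,1,0,0,0,0,0],
  [0,1,0,0,0,0,0],
  [0,1,0,0,0,0,0],
  [0,0,0,0,0,0,0],
])

```text
time_s: 9.65
tool_pos: [0.5956, 0.0421, 0.0511]
tool_rot: [-180.0, 0.1, 73.6]
force: [-1.6, -2.9, 1.1]
grip_width: 0.0001
```

```bash
python3 -c "
from h import *
st();stop()"
```

```text
9.65 jig [ 43.7 -66.3] z 51.1 [-1.7999e+02  8.0000e-02  7.3580e+01] F jig [-0.7 -3.2] 1.1 0.0001
fence 2.4 stop 43.9 tube 13.6
```

Call:
send_rows([
  [0,1,0,0,0,0,0],
  [0,1,0,0,0,0,0],
  [0,1,0,0,0,0,0],
  [0,1,0,0,0,0,0],
  [0,0,0,0,0,0,0],
])

```text
time_s: 10.2
tool_pos: [0.5969, 0.0467, 0.0511]
tool_rot: [-180.0, 0.0, 73.6]
force: [-1.4, -5.0, 0.1]
grip_width: 0.0005
```

Call:
send_rows([
  [0,1,0,0,0,0,0],
  [0,1,0,0,0,0,0],
  [0,1,0,0,0,0,0],
  [0,0,0,0,0,0,0],
])

```text
time_s: 10.6
tool_pos: [0.5978, 0.0498, 0.0511]
tool_rot: [180.0, 0.0, 73.6]
force: [-1.8, -4.5, 1.2]
grip_width: 0.0006
```

```bash
python3 -c "
from h import *
st();stop()"
```

```text
10.6 jig [ 43.7 -58.3] z 51.1 [1.800e+02 2.000e-02 7.361e+01] F jig [-0.5 -4.8] 1.2 0.0006
fence 2.4 stop 51.9 tube 21.5
```

Sliding smoothly at about 5 N. I'll continue in smaller steps and watch the force for the lock.

Call:
send_rows([
  [0,1,0,0,0,0,0],
  [0,1,0,0,0,0,0],
  [0,0,0,0,0,0,0],
])

```text
time_s: 10.95
tool_pos: [0.5986, 0.0523, 0.0514]
tool_rot: [180.0, -0.0, 73.6]
force: [-1.9, -4.1, 2.4]
grip_width: 0.0003
```

Call:
send_rows([
  [0,0.7,0,0,0,0,0],
  [0,0.7,0,0,0,0,0],
  [0,0,0,0,0,0,0],
])

```text
time_s: 11.25
tool_pos: [0.5993, 0.0544, 0.0513]
tool_rot: [180.0, -0.1, 73.7]
force: [-0.6, -0.7, 0.6]
grip_width: 0.0004
```

Call:
send_rows([
  [0,0.7,0,0,0,0,0],
  [0,0.7,0,0,0,0,0],
  [0,0,0,0,0,0,0],
])

```text
time_s: 11.55
tool_pos: [0.5993, 0.0545, 0.0513]
tool_rot: [180.0, 0.0, 73.6]
force: [-0.9, -2.6, 1.2]
grip_width: 0.0003
```

```bash
python3 -c "
from h import *
st();stop()"
```

```text
11.55 jig [ 43.8 -53.3] z 51.3 [179.99   0.    73.61] F jig [-0.2 -2.8] 1.2 0.0003
fence 2.4 stop 57.1 tube 26.7
```

Call:
send_rows([
  [0,1,0,0,0,0,0],
  [0,0,0,0,0,0,0],
])

```text
time_s: 11.8
tool_pos: [0.5993, 0.0546, 0.0513]
tool_rot: [-180.0, 0.1, 73.6]
force: [-1.0, -5.4, 2.2]
grip_width: 0.0007
```

Call:
send_rows([
  [0,1,0,0,0,0,0],
  [0,0,0,0,0,0,0],
])

```text
time_s: 12.0
tool_pos: [0.5994, 0.0547, 0.0512]
tool_rot: [-180.0, 0.1, 73.6]
force: [-2.7, -6.1, 3.1]
grip_width: 0.0007
```

```bash
python3 -c "
from h import *
st();stop()"
```

```text
12.0 jig [ 43.8 -53.1] z 51.2 [-1.7998e+02  1.2000e-01  7.3550e+01] F jig [-0.9 -6.6] 3.1 0.0007
fence 2.4 stop 57.2 tube 26.8
```

Locked at about 26.8 mm: 2 mm more of command gave no motion. Backing off and lifting.

Call:
send_rows([
  [0,-4,0,0,0,0,0],
  [0,-4,0,0,0,0,0],
  [0,0,0,-20,0,0,0],
  [0,0,0,-40,0,0,0],
  [60,0,0,-40,0,0,0],
  [60,0,0,-10,0,0,0],
  [60,0,0,0,0,0,0],
])

```text
time_s: 12.75
tool_pos: [0.5989, 0.05, 0.1633]
tool_rot: [179.8, -0.2, 73.7]
force: [-1.3, -0.2, -0.2]
grip_width: 0.0169
```

```bash
python3 -c "
from h import *
st();print(delta(.5055,.3550,.16))"
```

```text
12.75 jig [ 44.7 -57.7] z 163.3 [179.81  -0.21  73.68] F jig [-1.2 -0.6] -0.2 0.0169
[ 266.4 -175.3    3.6]
```

Call:
send_rows([
  [60,33,-22,0,0,0,0],
  [60,33,-22,0,0,0,0],
  [60,33,-22,0,0,0,0],
  [60,33,-22,0,0,0,0],
  [60,33,-22,0,0,0,0],
  [60,33,-22,0,0,0,0],
  [60,33,-22,0,0,0,0],
  [60,33,-22,0,0,0,0],
  [60,0,0,0,0,0,0],
  [60,0,0,0,0,0,0],
])

```text
time_s: 13.75
tool_pos: [0.5011, 0.3528, 0.1588]
tool_rot: [-179.9, 0.2, 73.8]
force: [0.3, -0.9, 0.9]
grip_width: 0.0598
```

```bash
python3 - <<'E'
from h import *
st();stop();print(delta(.5055,.3550,.026))
a=snap("top","pics/t5.png")[185:260,205:312];b=snap("side","pics/s5.png")[115:250,160:262]
h=np.zeros((600,800,3),np.uint8)
c=cv2.resize(a[...,::-1],None,fx=3.3,fy=3.3,interpolation=cv2.INTER_CUBIC);s=cv2.resize(b[...,::-1],None,fx=4.3,fy=4.3,interpolation=cv2.INTER_CUBIC)
h[:c.shape[0],:c.shape[1]]=c;h[:s.shape[0],358:358+s.shape[1]]=s[:600]
cv2.imwrite("pics/c7.png",h)
for r in env.regions_of("side","jar_amber")[:3]: print(r["confidence"],r["rect"])
for r in env.regions_of("side","thumb_pad")[:3]: print(r["confidence"],r["rect"])
E
```

```text
13.75 jig [-134.5  205.2] z 158.8 [-1.7988e+02  1.7000e-01  7.3820e+01] F jig [ 0.5 -0.8] 0.9 0.0598
fence 2.4 stop 57.1 tube 26.7
[  5.    2.1 133.3]
0.71 [182.5, 141.1, 196.3, 162.7]
0.63 [171.2, 128.1, 183.4, 152.6]
0.49 [209.3, 152.1, 227.3, 171.0]
0.47 [240.1, 207.9, 253.0, 218.7]
```

View pics/c7.png

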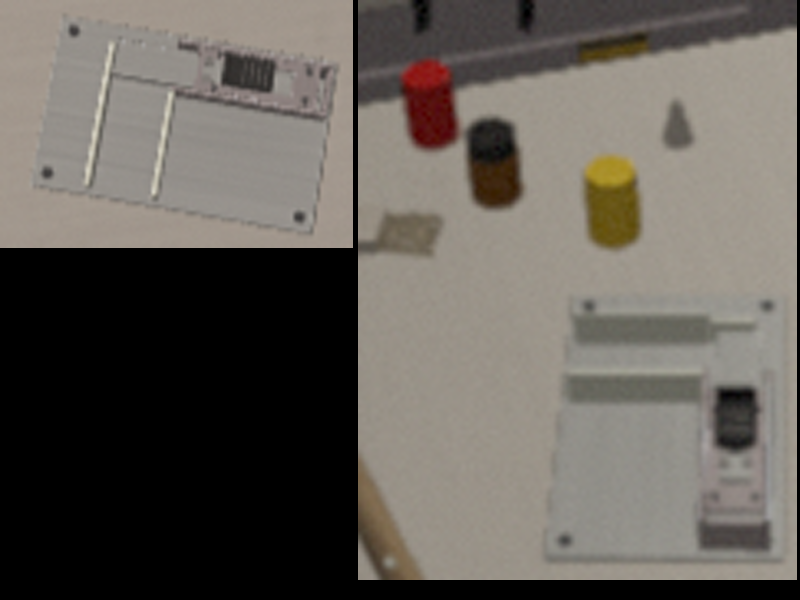

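The stop sits about 27 mm out with the button up, and the brown jar is unmoved at (492,165), between red and yellow. Descending on it.

Call:
send_rows([
  [60,2.5,1,20,0,0,0],
  [60,2.5,1,20,0,0,0],
  [60,0,0,25,0,0,0],
  [60,0,0,25,0,0,0],
  [60,0,0,25,0,0,0],
  [60,0,0,15,0,0,0],
  [60,0,0,3,0,0,0],
  [60,0,0,0,0,0,0],
])

```text
time_s: 14.8
tool_pos: [0.5068, 0.3557, 0.0283]
tool_rot: [180.0, 0.0, 73.6]
force: [-0.1, -0.3, 0.7]
grip_width: 0.0603
```

Call:
send_rows([
  [45,0,0,0,0,0,0],
  [41,0,0,0,0,0,0],
  [30,0,0,0,0,0,0],
  [30,0,0,0,0,0,0],
  [30,0,0,0,0,0,0],
  [30,0,0,0,0,0,0],
], grip_force=12)

```text
time_s: 15.4
tool_pos: [0.5066, 0.3565, 0.0289]
tool_rot: [180.0, -0.1, 73.6]
force: [-0.7, -0.5, 5.4]
grip_width: 0.0374
```

```bash
python3 -c "
from h import *
st()"
```

```text
15.4 jig [-130.2  210.3] z 28.9 [ 1.7999e+02 -6.0000e-02  7.3620e+01] F jig [-0.6 -0.7] 5.4 0.0374
```

Call:
send_rows([
  [30,0,0,-5,0,0,0],
  [30,0,0,-15,0,0,0],
  [30,0,0,-30,0,0,0],
  [30,0,0,-30,0,0,0],
  [30,0,0,-10,0,0,0],
  [30,0,0,0,0,0,0],
])

```text
time_s: 16.0
tool_pos: [0.5076, 0.3567, 0.1205]
tool_rot: [179.9, -0.2, 73.6]
force: [0.4, 0.3, -1.4]
grip_width: 0.0376
```

```bash
python3 -c "
from h import *
st();print(delta(*W(-28,29.3),.1))"
```

```text
16.0 jig [-129.3  210.8] z 120.5 [179.88  -0.21  73.61] F jig [0.3 0.4] -1.4 0.0376
[-181.5  101.3   20. ]
```

Call:
send_rows([
  [30,-15,8,0,0,0,0],
  [30,-25,14,0,0,0,0],
  [30,-25,14,0,0,0,0],
  [30,-25,14,0,0,0,0],
  [30,-25,14,0,0,0,0],
  [30,-25,14,0,0,0,0],
  [30,-25,14,0,0,0,0],
  [30,-11,6,0,0,0,0],
  [30,-5.5,3,20,0,0,0],
  [30,0,0,15,0,0,0],
  [30,0,0,0,0,0,0],
  [30,0,0,0,0,0,0],
])

```text
time_s: 17.2
tool_pos: [0.5513, 0.1542, 0.0824]
tool_rot: [-179.9, 0.1, 73.7]
force: [-0.2, 1.4, -0.0]
grip_width: 0.0375
```

```bash
python3 - <<'E'
from h import *
st()
a=snap("top","pics/t6.png")[165:260,205:312];b=snap("side","pics/s6.png")[160:250,190:262]
h=np.zeros((590,800,3),np.uint8)
c=cv2.resize(a[...,::-1],None,fx=3.3,fy=3.3,interpolation=cv2.INTER_CUBIC);s=cv2.resize(b[...,::-1],None,fx=6,fy=6,interpolation=cv2.INTER_CUBIC)
h[:c.shape[0],:c.shape[1]]=c;h[:s.shape[0],358:358+s.shape[1]]=s
cv2.imwrite("pics/c8.png",np.clip(h*1.4,0,255).astype(np.uint8))
for r in env.regions_of("side","jar_amber")[:4]: print(r["confidence"],r["rect"])
E
```

```text
17.2 jig [-30.3  28.8] z 82.4 [-1.7992e+02  6.0000e-02  7.3690e+01] F jig [-0.6  1.2] -0.0 0.0375
0.82 [212.2, 166.9, 227.5, 190.4]
0.71 [167.6, 131.8, 182.1, 152.9]
0.44 [210.8, 159.3, 226.8, 169.0]
```

View pics/c8.png

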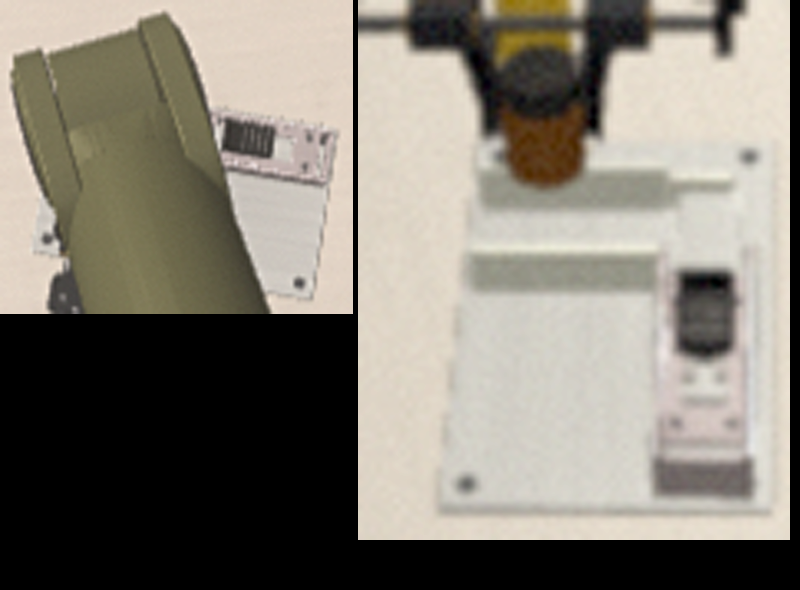

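```bash
python3 - <<'E'
from h import *
S=lambda x,y,z:J(ray("side",(x-358)/6+190-.4,y/6+160-.4,z))
E=cal("side")["extrinsics"];d=np.array([.5513,.1542])-np.array(E)[:2,3];d/=np.linalg.norm(d)
print("jar top",S(541,76,.114),"jar bottom c",S(545,186,.054)+(R.T@d)*19)
print("fixed top band",S(565,243,.032),S(565,254,.032),"stop band",S(620,167,.033),S(620,174,.033),"fixed base(-y face)",S(565,291,.005))
print("stop base (-y inner face, z5)",S(620,207,.005))
T=lambda x,y,z:J(ray("top",x/2.96+110,y/2.96+100,z))
print("jar initially top/side", J([.5061,.3560]),J([.5050,.3538]),"tool at grasp [-130.2 210.3]")
E
```

```text
jar top [-29.8  24.6] jar bottom c [-32.7560775   35.79904127]
fixed top band [-21.9   2.3] [-21.6  -4.9] stop band [ 1.4 52.1] [ 1.6 47.3] fixed base(-y face) [-23.   -1.9]
stop base (-y inner face, z5) [ 0.4 54.2]
jar initially top/side [-130.6  209.7] [-131.1  207.3] tool at grasp [-130.2 210.3]
```

Call:
send_rows([
  [30,2,0,5,0,0,0],
  [30,0,0,8,0,0,0],
  [30,0,0,8,0,0,0],
  [30,0,0,5,0,0,0],
  [30,0,0,4,0,0,0],
  [30,0,0,0,0,0,0],
])

```text
time_s: 17.95
tool_pos: [0.5522, 0.1551, 0.0523]
tool_rot: [-179.9, 0.1, 73.6]
force: [-0.2, -0.6, -0.8]
grip_width: 0.0377
```

Call:
send_rows([
  [30,0,0,4,0,0,0],
  [30,0,0,4,0,0,0],
  [30,0,0,4,0,0,0],
  [30,0,0,2,0,0,0],
  [30,0,0,0,0,0,0],
])

```text
time_s: 18.45
tool_pos: [0.5524, 0.1553, 0.0388]
tool_rot: [-180.0, 0.0, 73.6]
force: [-0.1, 0.2, -1.2]
grip_width: 0.0381
```

```bash
python3 - <<'E'
from h import *
st()
E
```

```text
18.45 jig [-29.6  30.2] z 38.8 [-1.7997e+02  2.0000e-02  7.3620e+01] F jig [-0.1  0.2] -1.2 0.0381
```

Call:
send_rows([
  [30,0,0,2,0,0,0],
  [30,0,0,1.5,0,0,0],
  [30,0,0,0,0,0,0],
])

```text
time_s: 18.75
tool_pos: [0.5526, 0.1554, 0.0355]
tool_rot: [-180.0, -0.0, 73.6]
force: [-0.5, -0.3, -0.3]
grip_width: 0.0377
```

Call:
send_rows([
  [30,0,0,0.7,0,0,0],
  [30,0,0,0,0,0,0],
])

```text
time_s: 18.95
tool_pos: [0.5527, 0.1554, 0.035]
tool_rot: [180.0, -0.0, 73.6]
force: [0.3, -0.1, -0.8]
grip_width: 0.0378
```

Call:
send_rows([
  [30,0,0,0.7,0,0,0],
  [30,0,0,0,0,0,0],
])

```text
time_s: 19.15
tool_pos: [0.5527, 0.1553, 0.0343]
tool_rot: [180.0, -0.0, 73.6]
force: [0.4, -0.4, -1.0]
grip_width: 0.0376
```

```bash
python3 - <<'E'
from h import *
st()
b=snap("side","pics/s7.png")[160:250,190:262]
cv2.imwrite("pics/c9.png",np.clip(cv2.resize(b[...,::-1],None,fx=6,fy=6,interpolation=cv2.INTER_CUBIC)*1.4,0,255).astype(np.uint8))
E
```

```text
19.15 jig [-29.3  30.3] z 34.3 [ 1.7999e+02 -1.0000e-02  7.3610e+01] F jig [ 0.5 -0.3] -1.0 0.0376
```

View pics/c9.png

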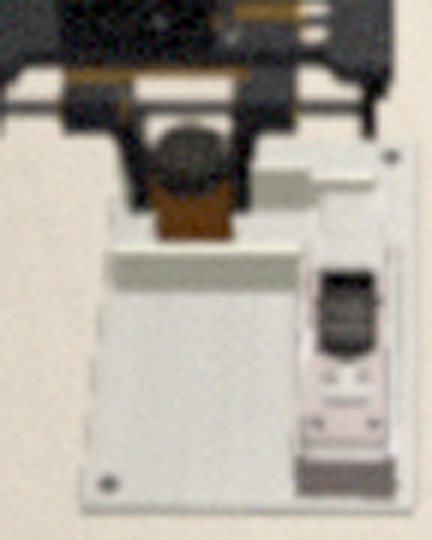

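The jar is in the bay behind the fixed fence, at about (195,190), upright and held. It hasn't reached the plate yet, so I'll keep lowering in small steps.

Call:
send_rows([
  [30,0,0,0.7,0,0,0],
  [30,0,0,0,0,0,0],
])

```text
time_s: 19.4
tool_pos: [0.5528, 0.1554, 0.0339]
tool_rot: [180.0, -0.0, 73.6]
force: [-1.3, 0.2, 2.5]
grip_width: 0.0379
```

Call:
send_rows([
  [30,0,0,0.7,0,0,0],
  [30,0,0,0,0,0,0],
])

```text
time_s: 19.6
tool_pos: [0.5528, 0.1553, 0.0339]
tool_rot: [-180.0, -0.0, 73.6]
force: [-2.6, -0.2, 8.2]
grip_width: 0.0378
```

Call:
send_rows([
  [30,0,0,0.7,0,0,0],
  [30,0,0,0,0,0,0],
])

```text
time_s: 19.8
tool_pos: [0.5528, 0.1554, 0.0339]
tool_rot: [-180.0, -0.0, 73.6]
force: [-4.4, -1.7, 12.2]
grip_width: 0.0379
```

Call:
send_rows([
  [30,0,0,-1.4,0,0,0],
  [30,0,0,0,0,0,0],
  [50,0,0,0,0,0,0],
  [50,0,0,0,0,0,0],
  [50,0,0,0,0,0,0],
  [50,0,0,0,0,0,0],
  [50,0,0,-10,0,0,0],
  [50,0,0,-25,0,0,0],
  [50,0,0,-35,0,0,0],
  [50,0,0,-45,0,0,0],
  [50,0,0,-20,0,0,0],
])

```text
time_s: 20.9
tool_pos: [0.5548, 0.1556, 0.1736]
tool_rot: [179.7, -0.3, 73.6]
force: [1.0, -0.5, -0.0]
grip_width: 0.0502
```

Call:
send_rows([
  [50,45,-15,0,0,0,0],
  [50,45,-15,0,0,0,0],
  [50,45,-15,0,0,0,0],
  [50,45,-15,0,0,0,0],
  [50,45,-15,0,0,0,0],
  [50,0,0,0,0,0,0],
  [50,0,0,0,0,0,0],
])

```text
time_s: 21.6
tool_pos: [0.5435, 0.3939, 0.1686]
tool_rot: [180.0, 0.0, 73.8]
force: [0.7, -0.7, -0.7]
grip_width: 0.0499
```

```bash
python3 - <<'E'
from h import *
st();stop()
a=snap("top","pics/t8.png")[165:260,205:312];b=snap("side","pics/s8.png")[115:250,160:262]
h=np.zeros((590,800,3),np.uint8)
c=cv2.resize(a[...,::-1],None,fx=3.3,fy=3.3,interpolation=cv2.INTER_CUBIC);s=cv2.resize(b[...,::-1],None,fx=4.3,fy=4.3,interpolation=cv2.INTER_CUBIC)
h[:c.shape[0],:c.shape[1]]=c;h[:s.shape[0],358:358+s.shape[1]]=s
cv2.imwrite("pics/c10.png",np.clip(h*1.3,0,255).astype(np.uint8))
for n in("top","side"):
  for r in env.regions_of(n,"jar_amber")[:3]:
    ys,xs=np.nonzero(r["region"]);print(n,r["confidence"],r["rect"],xs.mean(),ys.mean())
E
```

```text
21.6 jig [-105.5  256.6] z 168.6 [1.7999e+02 4.0000e-02 7.3800e+01] F jig [ 0.9 -0.4] -0.7 0.0499
fence 2.4 stop 57.1 tube 26.7
top 0.64 [182.8, 217.3, 201.0, 235.6] 189.77294685990339 226.16425120772948
top 0.6 [233.8, 220.9, 248.1, 236.2] 241.2941176470588 228.40106951871658
side 0.72 [212.7, 181.5, 227.7, 198.2] 221.6045627376426 190.51330798479088
side 0.63 [171.8, 128.0, 183.4, 150.7] 176.12844036697248 139.0045871559633
side 0.6 [212.0, 153.3, 223.8, 174.4] 218.7741935483871 161.91935483870967
```

View pics/c10.png

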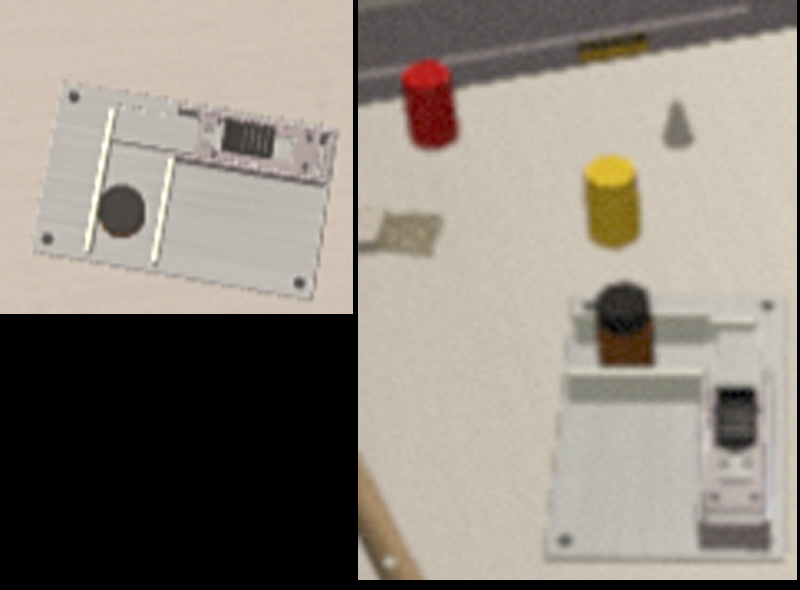

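```bash
python3 - <<'E'
from h import *
print(J(ray("top",242,228.6,.065)), J(ray("side",(623-358)/4.3+160,303/4.3+115,.065)));stop();st()
print(env.sign_off())
E
```

```text
[-30.9  31.2] [-28.3  25.7]
fence 2.4 stop 57.1 tube 26.7
21.9 jig [-103.2  254. ] z 169.1 [ 1.7998e+02 -2.0000e-02  7.3480e+01] F jig [-0.5  0.2] 0.1 0.0501
the job is handed in; nothing more can be done
None
```

I widened the jig to the next hole, stood the brown jar upright in the bay and let go. The job is handed in, at about 22 s on the robot's clock; no verdict came back.

- **Stop and button:** I pressed the button about 6 mm at 5–7 N and slid the stop out. Part way I lifted off the pad and pushed on the lip, at about 5 N. It locked about 26.7 mm out, where 2 mm more of commanded travel gave no movement. That reading was the same in the last check, and the button looked up in both views.
- **Jar:** it stands on the plate at about jig x = -30 mm. The bay faces are at about y = 5.4 and 54.1 mm (top camera). The two cameras disagree on the jar's y: the top camera says 31 mm and the side camera 26 mm. Both put it inside the bay, with 2 to 4 mm to spare at the nearer face.
- **Forces:** the highest reading was about 12 N, when the jar was pressed onto the plate. I eased that off before opening the fingers.
- **Robot and bystanders:** the gripper finished well clear of everything. The nozzle and the red and yellow look-alikes looked unmoved in the last pictures. I did not look again at the stamp or the tub, though the arm never went near them.

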